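Find the empty pocket of the parts case and push its flap open

ROBOT

A 6-joint arm with a two-finger parallel gripper is mounted at the origin on the work surface. World frame = base frame: x ahead of the robot, y to its left, z up, the work surface at z = 0. Lengths are in m, angles in rad, forces in N, time in s.
With the tool pointing down it reaches from about 0.375 to 0.9 m from the base axis. Payload 3.1 kg.
Tool frame: the origin (TCP) lies at the very end of the fingers, on their centre line; the grasp point (between the pads) lies 19 mm behind it; y points along the fingers, x is the direction in which the jaws open and shut, and the axes are right-handed (so a half turn about y gives the same grasp; the last joint's range is limited). The gripper opens to 87 mm and grips with 3 to 60 N. Pads are 19 mm wide; open, the fingers measure 117 mm over their backs; the gripper's body (75 mm by 190 mm) begins 51 mm behind the grasp point.
Start: joints at [-1.522, 0.527, 1.433, -0, 1.181, -0.178], TCP at [0.141, -0.609, 0.223] pointing down, gripper open.
Joint ranges: [-3.08, 3.08], [-0.75, 2.2], [0.22, 2.44], [-1.43, 4.57], [0, 2.65], [-2.85, 2.85]. Speed limits (rad/s): [2.79, 2.79, 3.14, 3.14, 3.14, 3.14].

INTERFACE

Orientations are given as a unit quaternion [x, y, z, w].
In Python, from rig import robot gives the robot as it stands.
- The arm moves only by the shell command python3 -m creep 'ROWS' [FORCE]. ROWS is JSON, a list of rows, each a list of 3 entries, a list of its own where there are three numbers: the shift along the tool's x, y, z in mm, then the turn about the tool's y in rad, then the opening, from 0 (shut) to 1 (fully open). A call has 1 to 8 rows; each row shifts and turns the commanded pose from where the row before left it, along the tool's axes as they then stand; what a row does not reach is not made up. A row lasts 1/10 s, in which the tool goes at most 50 mm and 8.59 degrees, less where a joint would pass 70% of its speed; a pose out of reach is approached as far as the arm can. A call with a gripper value outside its range is refused whole. The fingers move at their own pace and stop on an object; FORCE is the grip in N (left out, the last holds). Time passes only in rows, so rows that do not move let the fingers close. It gives the time, the measured TCP pose, the force and the opening at its end, in the units of the state.
- robot.get_obs(): the state, without advancing time (a new reading comes with each control period).
- robot.camera(name): name is "scene" or "side" or "wrist"; returns a dict with "pixels" (384x512x3 uint8, red, green, blue), "fx", "fy", "cx", "cy" (pixels), "k1" (the pictures are not rectified: a ray, as slopes to the right and down, at radius r is drawn at 1 + k1 r^2 times it, then the intrinsics apply), "position" and "rotation" of the camera in the world. Camera axes: x right, y up, looking along -z (the intrinsics and any distortion apply to the point x, -y, -z); pixel columns grow to the right and rows downward; lengths in m; the calibration is good to about 2 mm. A picture is of the moment at which its call begins. There is no depth.
- robot.hand_in(): hands the job in, once; it reports no verdict.
The state is a dict: "time": time; "q": joint angles; "joint_velocities": joint speeds; "joint_torque": joint torques, N m; "position": TCP position; "tool_rot": TCP orientation; "ft_force": force on the tool from outside, world axes, zero at the start; "moment": the same for the moment, N m; "grip_width": finger opening in m.
Only numpy, scipy, OpenCV 4.12 (cv2) and the standard library are available. Lean on these libraries where they do the work, as an engineer would, in place of code of your own. Each camera call takes 0.05 s, during which the arm holds its last target.

TASK

Three of the four pockets of the grey parts case on the repair desk are full and one is empty, and only the empty one's flap rocks when you press its orange dot. Press the flaps gently with a fingertip, one after another, until you find the one that rocks, then push that flap down until it is fully open and leave it open. Never lean hard on a flap, do not pick anything up, and leave the spool, jar, screwdriver and phone where they are.

Things in the scene. Friction and masses are not known exactly. Their poses are not given: they have to be found in the camera images.
- case: grey parts case fixed to the desk, 125 (x) x 290 (y) x 62 mm tall, origin at the centre of its underside. Four pockets in a row along y, pitch 71 mm, each 66 mm wide, 115 mm long in x, floor 5 mm above the desk, under white flaps flush with the rim. Three are filled by a boxed part to just under the flap; one, not known beforehand, is empty but for a 3 mm pad
- flap_1 (a joint): tilt (rad) of the white flap at the +y end of the row, 106 (x) x 65 x 4 mm: 0 shut, 0.62 fully open, at a cushioned stop; the dotted end goes down into the pocket, the other end rises, never the reverse. Over a full pocket it gives at most about 0.04, then is rigid; over the empty one it swings against steady friction, about 2 N at the dot, has no spring and stays where left
- flap_1_dot (a point): centre of the flat orange dot (20 mm across) on top of flap 1, 62 mm above the desk when shut; moves with the flap. The hinge pin runs along the case's y, 50 mm to the +x side of the dot (case frame), 60 mm above the desk; the flap reaches 25 mm beyond the dot on the -x side, 31 mm beyond the pin on the +x side
- flap_2 (a joint): tilt (rad) of the white flap second from the +y end, 106 (x) x 65 x 4 mm: 0 shut, 0.62 fully open, at a cushioned stop; the dotted end goes down into the pocket, the other end rises, never the reverse. Over a full pocket it gives at most about 0.04, then is rigid; over the empty one it swings against steady friction, about 2 N at the dot, has no spring and stays where left
- flap_2_dot (a point): centre of the flat orange dot (20 mm across) on top of flap 2, 62 mm above the desk when shut; moves with the flap. The hinge pin runs along the case's y, 50 mm to the +x side of the dot (case frame), 60 mm above the desk; the flap reaches 25 mm beyond the dot on the -x side, 31 mm beyond the pin on the +x side
- flap_3 (a joint): tilt (rad) of the white flap third from the +y end, 106 (x) x 65 x 4 mm: 0 shut, 0.62 fully open, at a cushioned stop; the dotted end goes down into the pocket, the other end rises, never the reverse. Over a full pocket it gives at most about 0.04, then is rigid; over the empty one it swings against steady friction, about 2 N at the dot, has no spring and stays where left
- flap_3_dot (a point): centre of the flat orange dot (20 mm across) on top of flap 3, 62 mm above the desk when shut; moves with the flap. The hinge pin runs along the case's y, 50 mm to the +x side of the dot (case frame), 60 mm above the desk; the flap reaches 25 mm beyond the dot on the -x side, 31 mm beyond the pin on the +x side
- flap_4 (a joint): tilt (rad) of the white flap at the -y end of the row, 106 (x) x 65 x 4 mm: 0 shut, 0.62 fully open, at a cushioned stop; the dotted end goes down into the pocket, the other end rises, never the reverse. Over a full pocket it gives at most about 0.04, then is rigid; over the empty one it swings against steady friction, about 2 N at the dot, has no spring and stays where left
- flap_4_dot (a point): centre of the flat orange dot (20 mm across) on top of flap 4, 62 mm above the desk when shut; moves with the flap. The hinge pin runs along the case's y, 50 mm to the +x side of the dot (case frame), 60 mm above the desk; the flap reaches 25 mm beyond the dot on the -x side, 31 mm beyond the pin on the +x side
- spool_mid (a point): bystander: yellow solder spool standing loose on the desk, 52 mm across, 38 mm tall; its centre
- jar_mid (a point): bystander: amber jar with black cap standing loose on the desk, 38 mm across, 45 mm tall; its centre
- driver: bystander: red-handled screwdriver lying loose along its own x, 170 mm long, handle to its -x, 26 mm high
- phone_mid (a point): bystander: black phone lying loose on the desk, 72 x 148 x 8 mm; its centre

How it is judged:
By the outcome, as a careful person would: the job done as asked, in the order asked, and still so for the second after the job is handed in, with the robot touching nothing.
It also fails if it takes over 45 s, if anything falls off the work surface, if the arm or the gripper's body presses on something with over 40 N, if the wrist force passes 120 N, or if a joint passes its speed limit or range.

## Working session

There is one attempt and no reset: what is moved stays moved. The work goes in short steps, Python scripts to look and compute and a shell command to move; the robot and the scene stay as the last step left them, time stands still between calls to the robot, and variables do not carry over. Pictures are saved under pics/ and viewed, and the job is handed in when it is done.

```bash
ls; mkdir -p pics
python3 - <<'E'
from rig import robot
import cv2,json
o=robot.get_obs(); print({k:(v if not hasattr(v,'round') else v) for k,v in o.items()})
for n in ["scene","side","wrist"]:
    c=robot.camera(n); cv2.imwrite(f"pics/{n}0.png",cv2.cvtColor(c["pixels"],cv2.COLOR_RGB2BGR))
    print(n,{k:v for k,v in c.items() if k!="pixels"})
E
```

```text
pics
{'time': 0.0, 'q': array([-1.52247651e+00,  5.28476278e-01,  1.43390015e+00, -2.95544969e-05,
        1.18141228e+00, -1.78518447e-01]), 'joint_velocities': array([-0.00248615,  0.00263792,  0.00064086,  0.00216373, -0.00122566,
       -0.00108526]), 'joint_torque': array([ 6.40521139e-04, -4.40037560e+01, -1.76592457e+01,  6.34595845e-02,
        5.83136827e-02, -1.55618491e-04]), 'position': array([ 0.14053411, -0.60823632,  0.22156612]), 'tool_rot': array([-0.55280048,  0.44071543, -0.43967663,  0.55395487]), 'ft_force': array([ 0.26319749, -0.02661535,  0.46124288]), 'moment': array([ 0.00733487,  0.00277017, -0.02191844]), 'grip_width': 0.08664952503787507}
scene {'fx': 369.77949174744293, 'fy': 369.77949174744293, 'cx': 258.46760408574767, 'cy': 186.5632702349794, 'k1': -0.08633758780115114, 'position': array([ 1.1425304 , -0.07526286,  0.43613308]), 'rotation': array([0.36434794, 0.31095904, 0.56107703, 0.67509082])}
side {'fx': 427.11169411329485, 'fy': 427.11169411329485, 'cx': 261.68294377457033, 'cy': 196.8603778716406, 'k1': 0.03937481214572346, 'position': array([-0.0135078 ,  0.62231323,  0.55976447]), 'rotation': array([-0.18491198,  0.46064971,  0.80382464, -0.32783435])}
wrist {'fx': 280.1189918234235, 'fy': 280.1189918234235, 'cx': 255.51245212477752, 'cy': 194.5733111544491, 'k1': 0.016079141098354167, 'position': array([ 0.20704242, -0.59284815,  0.38435944]), 'rotation': array([-0.09762084,  0.07858465, -0.61765039,  0.77640364])}
```

View pics/scene0.png

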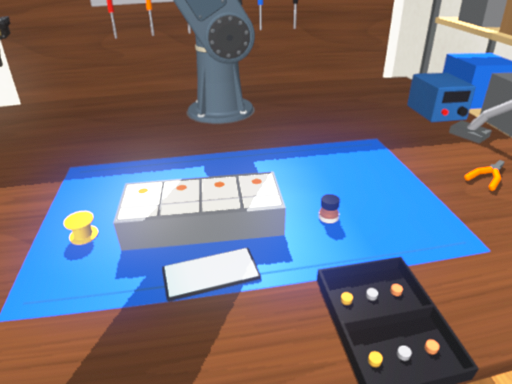

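View pics/side0.png

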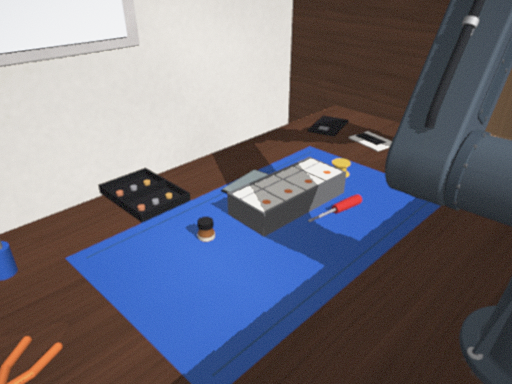

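View pics/wrist0.png

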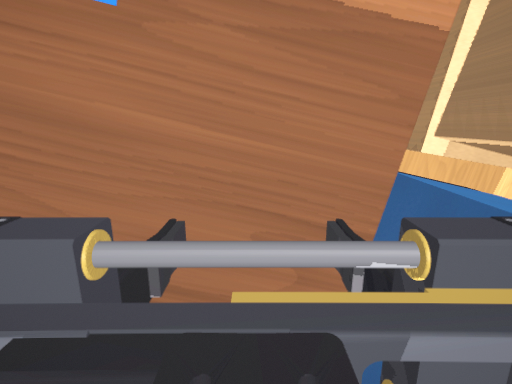

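```bash
cat > h.py <<'E'
import numpy as np, cv2
from scipy.spatial.transform import Rotation as R
def ray(c,u,v):
    xd,yd=(u-c['cx'])/c['fx'],(v-c['cy'])/c['fy']
    K=np.array([[1,0,0],[0,1,0],[0,0,1.]]);
    p=cv2.undistortPoints(np.array([[[xd,yd]]]),K,np.array([c['k1'],0,0,0,0.]))[0,0]
    d=R.from_quat(c['rotation']).apply([p[0],-p[1],-1.]); return np.array(c['position']),d
def plane(c,u,v,z):
    o,d=ray(c,u,v); return o+d*(z-o[2])/d[2]
def proj(c,P):
    q=R.from_quat(c['rotation']).inv().apply(np.array(P)-c['position']); a,b=q[0]/-q[2],-q[1]/-q[2]
    s=1+c['k1']*(a*a+b*b); return c['cx']+c['fx']*a*s,c['cy']+c['fy']*b*s
def tri(c1,p1,c2,p2):
    o1,d1=ray(c1,*p1);o2,d2=ray(c2,*p2)
    A=np.stack([d1,-d2],1);t=np.linalg.lstsq(A,o2-o1,rcond=None)[0]
    a,b=o1+t[0]*d1,o2+t[1]*d2; return (a+b)/2,np.linalg.norm(a-b)
def blobs(c,lo,hi,amin=8,roi=None):
    h=cv2.cvtColor(c['pixels'],cv2.COLOR_RGB2HSV); m=cv2.inRange(h,np.array(lo),np.array(hi))
    n,l,s,ce=cv2.connectedComponentsWithStats(m)
    r=[(ce[i].round(2).tolist(),int(s[i,4]),s[i,:4].tolist()) for i in range(1,n) if s[i,4]>=amin]
    if roi: r=[x for x in r if roi[0]<x[0][0]<roi[2] and roi[1]<x[0][1]<roi[3]]
    return r
E
python3 - <<'E'
from rig import robot
from h import *
s=robot.camera('scene');d=robot.camera('side')
for c,n,roi in((s,'scene',(110,165,300,200)),(d,'side',(220,150,350,220))):
    for b in blobs(c,(2,100,120),(30,255,255),8,roi): print(n,b,plane(c,*b[0],.062).round(4))
for n,c,z,us in(('scene',s,.062,[(123,183),(276,174),(284,207),(118,222)]),):
    for u in us: print(n,u,plane(c,*u,z).round(4))
for n,c,roi,(x,y,w,h) in (('scene',s,0,(100,150,200,110)),('side',d,0,(210,140,160,100))):
    im=cv2.cvtColor(c['pixels'],cv2.COLOR_RGB2BGR)[y:y+h,x:x+w]; cv2.imwrite(f'pics/{n}_crop0.png',cv2.resize(im,None,fx=4,fy=4,interpolation=cv2.INTER_CUBIC))
E
```

```text
scene ([256.17, 181.03], 35, [252, 179, 9, 5]) [0.5494 0.0228 0.062 ]
scene ([219.0, 184.0], 39, [215, 182, 9, 5]) [ 0.5462 -0.0482  0.062 ]
scene ([181.08, 187.14], 36, [177, 185, 9, 5]) [ 0.5433 -0.1195  0.062 ]
scene ([142.44, 190.36], 25, [139, 189, 8, 4]) [ 0.5404 -0.1914  0.062 ]
side ([341.91, 164.04], 164, [332, 158, 18, 19]) [ 0.5431 -0.2572  0.062 ]
side ([326.6, 171.8], 15, [324, 171, 6, 3]) [ 0.5448 -0.1924  0.062 ]
side ([307.83, 180.94], 18, [305, 180, 7, 3]) [ 0.5478 -0.1203  0.062 ]
side ([287.95, 190.8], 20, [285, 189, 7, 4]) [ 0.5503 -0.0491  0.062 ]
side ([266.0, 201.5], 24, [263, 200, 7, 4]) [0.5533 0.0225 0.062 ]
scene (123, 183) [ 0.5062 -0.2315  0.062 ]
scene (276, 174) [0.5312 0.0656 0.062 ]
scene (284, 207) [0.642  0.0552 0.062 ]
scene (118, 222) [ 0.6313 -0.2242  0.062 ]
```

```bash
cat >> h.py <<'E'
def togo(o,P,yaw=None):
    r=R.from_quat(o['tool_rot']); M=r.as_matrix()
    return (r.inv().apply(np.array(P)-o['position'])*1000).round(1)
E
python3 - <<'E'
from rig import robot
from h import *
o=robot.get_obs(); M=R.from_quat(o['tool_rot']).as_matrix()
print(M.round(4)); print(o['position'],togo(o,[.5426,-.192,.12]))
x=M[:,0];print('jaw heading deg',np.degrees(np.arctan2(x[1],x[0])))
s=robot.camera('scene');d=robot.camera('side')
for n,c,lo,hi,roi in(('spool s',s,(20,100,120),(35,255,255),(60,200,105,250)),('driver d',d,(0,150,80),(8,255,255),(300,180,370,230)),('driver d',d,(172,150,80),(180,255,255),(300,180,370,230))):
    for b in blobs(c,lo,hi,20,roi): print(n,b,plane(c,*b[0],.015).round(4))
for u in [(202,238)]: print('jar',plane(d,*u,0))
for u in [(165,268),(250,250),(260,272),(172,297)]: print('phone',plane(s,*u,.008).round(3))
print('drv tip',plane(d,312,219,.013))
E
```

```text
[[ 2.249e-01 -0.000e+00  9.744e-01]
 [-9.744e-01  1.100e-03  2.249e-01]
 [-1.000e-03 -1.000e+00  2.000e-04]]
[ 0.14054871 -0.60864216  0.22205005] [-315.5  102.5  485.4]
jaw heading deg -77.00531536205108
spool s ([79.81, 226.99], 641, [65, 212, 32, 32]) [ 0.5695 -0.3127  0.015 ]
driver d ([347.54, 203.03], 194, [334, 196, 27, 16]) [ 0.4595 -0.1697  0.015 ]
jar [0.61657986 0.16062879 0.        ]
phone [ 0.696 -0.153  0.008]
phone [ 0.679 -0.011  0.008]
phone [ 0.733 -0.004  0.008]
phone [ 0.759 -0.141  0.008]
drv tip [ 0.47886317 -0.05481347  0.013     ]
```

View pics/scene_crop0.png

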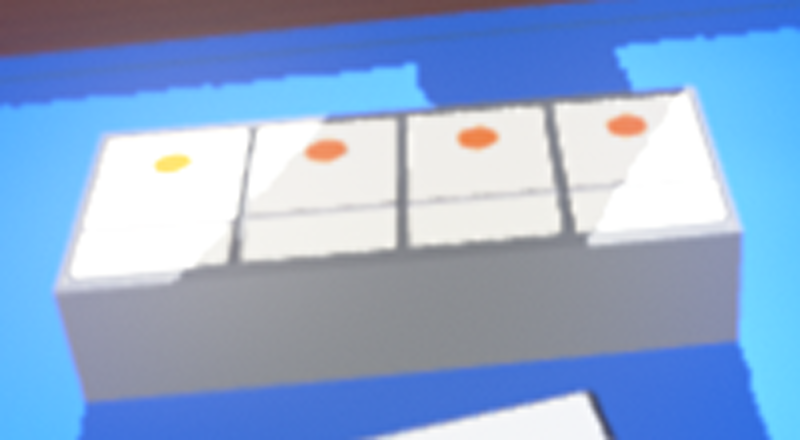

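View pics/side_crop0.png

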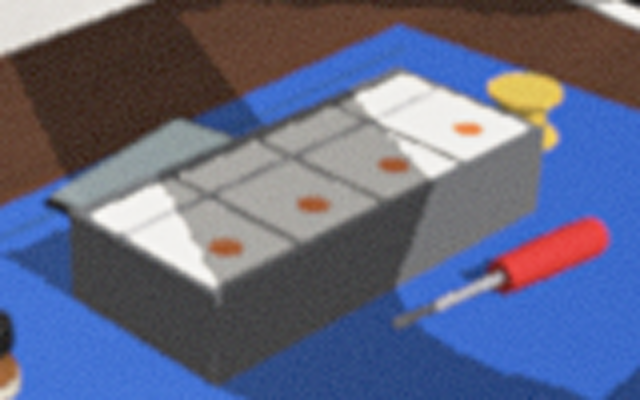

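```bash
python3 -m creep '[[[-25,0,40],0.134,0],[[-25,0,40],0.134,0],[[-32,0,32],0,0],[[-32,0,32],0,0],[[-32,0,32],0,0],[[-32,0,32],0,0]]'
python3 - <<'E'
from rig import robot
from h import *
o=robot.get_obs(); M=R.from_quat(o['tool_rot']).as_matrix()
print(M.round(4)); print(o['position'],o['ft_force'],o['grip_width'],togo(o,[.5426,-.192,.10]))
E
```

```text
time: 0.95
position: [0.3457, -0.4232, 0.2227]
tool_rot: [0.49, -0.51, 0.51, -0.489]
ft_force: [0.9, -0.0, 0.7]
grip_width: 0.0467
[[-4.150e-02  3.000e-04  9.991e-01]
 [-9.991e-01 -4.000e-04 -4.150e-02]
 [ 4.000e-04 -1.000e+00  3.000e-04]]
[ 0.34573164 -0.42315487  0.22272855] [ 0.93869416 -0.00822924  0.685744  ] 0.04674721013976202 [-239.2  122.7  187.1]
```

```bash
python3 -m creep '[[[-34,0,27],0,0],[[-34,0,27],0,0],[[-34,0,27],0,0],[[-34,10,27],0,0],[[-34,20,27],0,0],[[-34,20,27],0,0],[[0,0,0],0,0],[[0,0,0],0,0]]'
python3 - <<'E'
from rig import robot
from h import *
o=robot.get_obs(); 
print(o['position'],o['ft_force'],o['grip_width'],togo(o,[.5426,-.192,.08]))
E
```

```text
time: 1.75
position: [0.515, -0.2263, 0.1721]
tool_rot: [-0.491, 0.51, -0.509, 0.49]
ft_force: [-0.3, -0.5, -0.6]
grip_width: 0.0007
[ 0.51500621 -0.22631095  0.17209396] [-0.32996082 -0.52224918 -0.5510928 ] 0.0007159089446758696 [-35.3  92.1  26.4]
```

```bash
python3 -m creep '[[[-18,22,13],0,0],[[-17,30,13],0,0],[[0,30,0],0,0],[[0,10,0],0,0],[[0,0,0],0,0],[[0,0,0],0,0]]'
python3 - <<'E'
from rig import robot
from h import *
o=robot.get_obs(); 
print(o['position'],o['ft_force'],o['grip_width'],togo(o,[.5426,-.192,.066]))
for n,(x,y,w,h) in (('scene',(80,100,200,150)),('side',(230,80,200,150))):
    c=robot.camera(n); im=cv2.cvtColor(c['pixels'],cv2.COLOR_RGB2BGR)[y:y+h,x:x+w]
    p=proj(c,o['position']); print(n,p)
    cv2.imwrite(f'pics/{n}_a.png',cv2.resize(im,None,fx=4,fy=4,interpolation=cv2.INTER_CUBIC))
E
```

```text
time: 2.35
position: [0.5426, -0.195, 0.0817]
tool_rot: [0.489, -0.51, 0.511, -0.489]
ft_force: [-0.8, 0.4, -0.5]
grip_width: 0.0004
[ 0.54263909 -0.19499085  0.08172576] [-0.7589113   0.3630134  -0.51700809] 0.000443759750150054 [-3.  15.7 -0.2]
scene (np.float64(138.43412464676163), np.float64(182.22935507548416))
side (np.float64(328.5333287422369), np.float64(164.7852613754666))
```

View pics/scene_a.png

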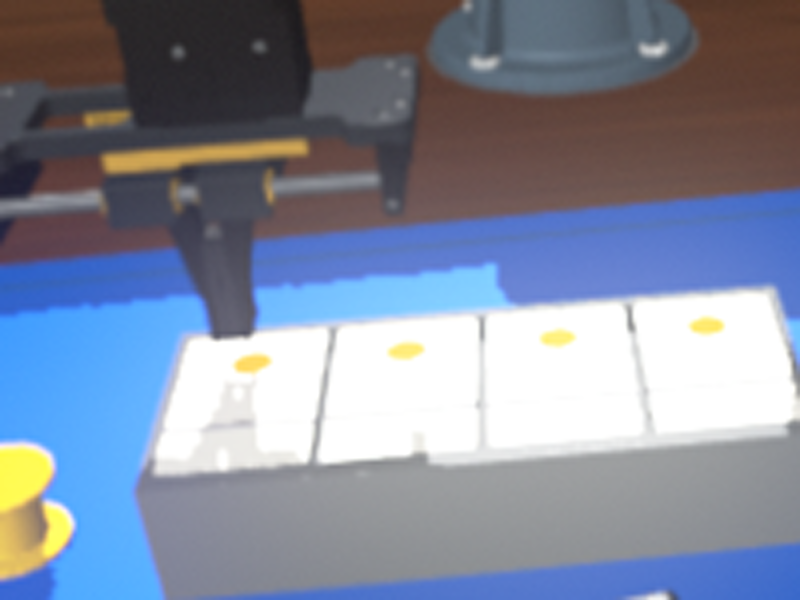

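View pics/side_a.png

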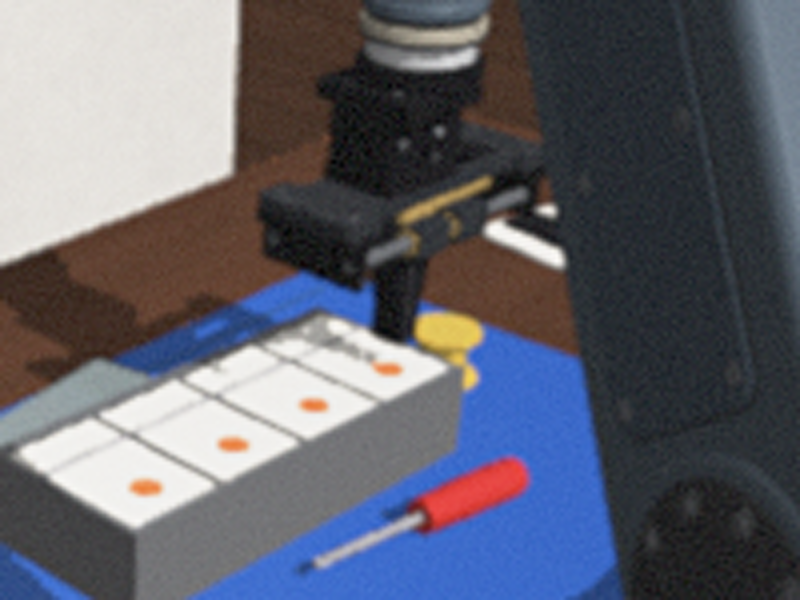

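```bash
python3 -m creep '[[[-3,0,0],0,0],[[0,8,0],0,0],[[0,6,0],0,0],[[0,0,0],0,0],[[0,0,0],0,0]]'; python3 -m creep '[[[0,0,0],0,0]]'; python3 -m creep '[[[0,2,0],0,0],[[0,0,0],0,0]]'
```

```text
time: 2.95
position: [0.5422, -0.1901, 0.0661]
tool_rot: [-0.49, 0.51, -0.51, 0.49]
ft_force: [-0.4, 0.6, 0.9]
grip_width: 0.0003
time: 3.05
position: [0.5425, -0.1903, 0.0664]
tool_rot: [-0.49, 0.51, -0.51, 0.49]
ft_force: [-0.4, -0.5, 0.2]
grip_width: 0.0005
time: 3.25
position: [0.5423, -0.1903, 0.0644]
tool_rot: [-0.49, 0.51, -0.51, 0.49]
ft_force: [0.2, -0.0, -0.3]
grip_width: 0.0004
```

```bash
for i in 1; do python3 -m creep '[[[0,1,0],0,0],[[0,0,0],0,0]]';done | sed -n '2p;4p'; python3 -m creep '[[[0,1,0],0,0],[[0,0,0],0,0]]' | sed -n '2p;4p';python3 -m creep '[[[0,0.7,0],0,0],[[0,0,0],0,0]]' | sed -n '2p;4p'
```

```text
position: [0.5424, -0.1903, 0.0635]
ft_force: [-1.1, 0.1, 0.1]
position: [0.5424, -0.1903, 0.0625]
ft_force: [-0.6, 0.2, 0.1]
position: [0.5424, -0.1903, 0.062]
ft_force: [-0.4, -0.7, 1.8]
```

```bash
python3 -m creep '[[[0,0.7,0],0,0],[[0,0,0],0,0]]' | sed -n '2p;4p'
```

```text
position: [0.5424, -0.1904, 0.0618]
ft_force: [-1.2, 0.4, 5.8]
```

```bash
python3 -m creep '[[[0,0.7,0],0,0],[[0,0,0],0,0]]' | sed -n '2p;4p'
```

```text
position: [0.5424, -0.1904, 0.0617]
ft_force: [-2.1, 1.0, 9.4]
```

```bash
python3 -m creep '[[[0,-12,0],0,0],[[-35,0,0],0,0],[[-36,0,0],0,0],[[0,0,0],0,0],[[0,8,0],0,0],[[0,0,0],0,0],[[0,0,0],0,0]]'
```

```text
time: 4.95
position: [0.5454, -0.1204, 0.0641]
tool_rot: [-0.489, 0.511, -0.51, 0.489]
ft_force: [-0.4, -0.4, 0.3]
grip_width: 0.0005
```

```bash
python3 -m creep '[[[0,1.5,0],0,0],[[0,0,0],0,0]]' | sed -n '2p;4p'; python3 -m creep '[[[0,0.7,0],0,0],[[0,0,0],0,0]]' | sed -n '2p;4p'
```

```text
position: [0.5453, -0.1201, 0.0627]
ft_force: [0.6, 0.5, -0.7]
position: [0.5454, -0.1197, 0.0623]
ft_force: [-0.1, -0.2, 0.0]
```

```bash
python3 -m creep '[[[0,0.7,0],0,0],[[0,0,0],0,0]]' | sed -n '2p;4p'
```

```text
position: [0.5454, -0.1196, 0.0618]
ft_force: [-0.5, -0.9, 2.7]
```

```bash
python3 -m creep '[[[0,0.7,0],0,0],[[0,0,0],0,0]]' | sed -n '2p;4p'
```

```text
position: [0.5454, -0.1197, 0.0618]
ft_force: [-1.8, -0.8, 7.0]
```

```bash
python3 -m creep '[[[0,-12,0],0,0],[[-35,0,0],0,0],[[-36,0,0],0,0],[[0,0,0],0,0],[[0,8.5,0],0,0],[[0,0,0],0,0],[[0,0,0],0,0]]'
```

```text
time: 6.45
position: [0.5482, -0.0494, 0.0639]
tool_rot: [-0.489, 0.511, -0.51, 0.489]
ft_force: [0.0, 0.9, 0.1]
grip_width: 0.0002
```

```bash
python3 -m creep '[[[0,1.0,0],0,0],[[0,0,0],0,0]]' | sed -n '2p;4p'; python3 -m creep '[[[0,0.7,0],0,0],[[0,0,0],0,0]]' | sed -n '2p;4p'
```

```text
position: [0.5483, -0.0492, 0.0632]
ft_force: [-0.4, -0.3, -0.6]
position: [0.5482, -0.0487, 0.0626]
ft_force: [0.7, -0.7, 0.1]
```

```bash
python3 -m creep '[[[0,0.7,0],0,0],[[0,0,0],0,0]]' | sed -n '2p;4p'
```

```text
position: [0.5483, -0.0486, 0.0621]
ft_force: [-0.1, -0.2, 1.3]
```

```bash
python3 -m creep '[[[0,0.7,0],0,0],[[0,0,0],0,0]]' | sed -n '2p;4p'
```

```text
position: [0.5483, -0.0486, 0.0614]
ft_force: [-0.6, -1.4, 1.3]
```

```bash
python3 -m creep '[[[0,0.5,0],0,0],[[0,0,0],0,0]]' | sed -n '2p;4p'
```

```text
position: [0.5483, -0.0486, 0.0608]
ft_force: [-0.8, -0.3, 1.9]
```

```bash
python3 -m creep '[[[0,0.7,0],0,0],[[0,0,0],0,0]]' | sed -n '2p;4p'
```

```text
position: [0.5483, -0.0486, 0.06]
ft_force: [-1.1, -1.5, 1.8]
```

```bash
python3 -m creep '[[[0,0.7,0],0,0],[[0,0,0],0,0]]' | sed -n '2p;4p'
```

```text
position: [0.5483, -0.0485, 0.0593]
ft_force: [0.2, -1.8, 2.9]
```

```bash
python3 -m creep '[[[0,1,0],0,0],[[0,0,0],0,0]]' | sed -n '2p;4p'
```

```text
position: [0.5483, -0.0485, 0.0583]
ft_force: [-0.9, -0.6, 2.1]
```

```bash
python3 -m creep '[[[0,1.5,0],0,0],[[0,1.5,0],0,0],[[0,1.5,0],0,0],[[0,1.5,0],0,0],[[0,0,0],0,0]]' | sed -n '2p;4p'
```

```text
position: [0.5485, -0.0484, 0.0522]
ft_force: [0.9, 0.1, 1.4]
```

```bash
python3 -m creep '[[[0,1.5,0],0,0],[[0,1.5,0],0,0],[[0,1.5,0],0,0],[[0,1.5,0],0,0],[[0,0,0],0,0]]' | sed -n '2p;4p'
```

```text
position: [0.5478, -0.0483, 0.046]
ft_force: [0.4, -0.7, 0.9]
```

```bash
python3 -m creep '[[[0,1.5,0],0,0],[[0,1.5,0],0,0],[[0,1.5,0],0,0],[[0,0,0],0,0]]' | sed -n '2p;4p'
```

```text
position: [0.5479, -0.0484, 0.0415]
ft_force: [0.0, 0.0, 1.7]
```

```bash
python3 -m creep '[[[0,1.5,0],0,0],[[0,1,0],0,0],[[0,0,0],0,0]]' | sed -n '2p;4p'
python3 - <<'E'
from rig import robot
from h import *
for n,(x,y,w,h) in (('scene',(100,80,200,150)),('side',(200,80,200,150))):
    c=robot.camera(n); im=cv2.cvtColor(c['pixels'],cv2.COLOR_RGB2BGR)[y:y+h,x:x+w]
    cv2.imwrite(f'pics/{n}_b.png',cv2.resize(im,None,fx=4,fy=4,interpolation=cv2.INTER_CUBIC))
E
```

```text
position: [0.5481, -0.0484, 0.0392]
ft_force: [0.1, -0.5, 1.9]
```

View pics/scene_b.png

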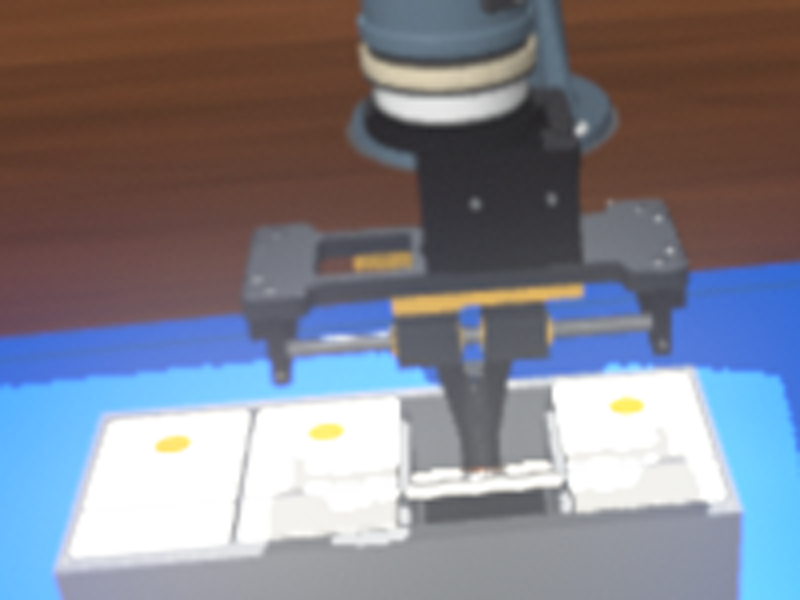

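View pics/side_b.png

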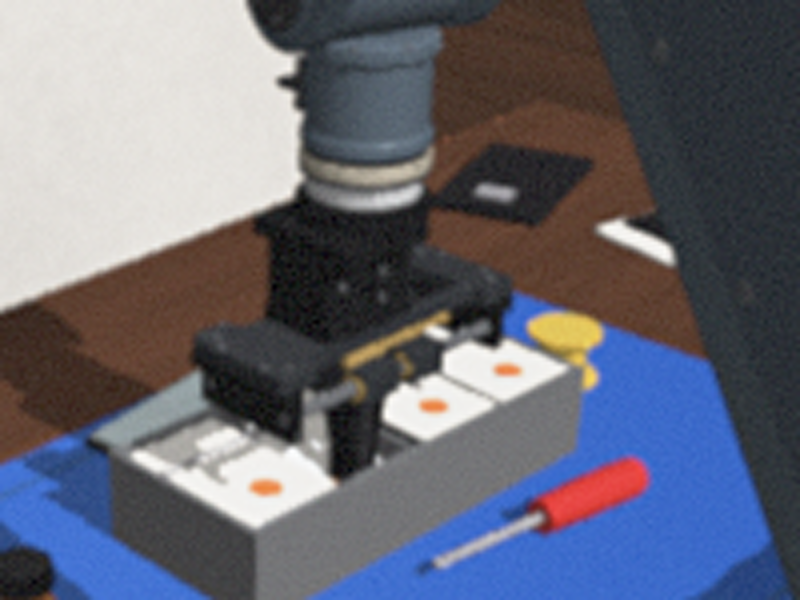

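Flap 2 is clearly tilting: in the scene crop its edge is raised near (220,200) full-frame, with the finger in the pocket. The other three flaps are still shut. I'll keep going down until I feel the stop.

```bash
python3 -m creep '[[[0,1,0],0,0],[[0,1,0],0,0],[[0,0,0],0,0]]' | sed -n '2p;4p'
```

```text
position: [0.5481, -0.0484, 0.0372]
ft_force: [-0.6, 1.3, 1.4]
```

```bash
python3 -m creep '[[[0,1,0],0,0],[[0,0,0],0,0]]' | sed -n '2p;4p'
```

```text
position: [0.5481, -0.0485, 0.0362]
ft_force: [-0.3, 0.1, 2.0]
```

```bash
python3 -m creep '[[[0,1,0],0,0],[[0,0,0],0,0]]' | sed -n '2p;4p'
```

```text
position: [0.5481, -0.0484, 0.0352]
ft_force: [0.6, -0.6, 1.9]
```

```bash
python3 -m creep '[[[0,0.7,0],0,0],[[0,0,0],0,0]]' | sed -n '2p;4p'
```

```text
position: [0.5482, -0.0485, 0.0346]
ft_force: [-0.4, 0.8, 2.6]
```

```bash
python3 -m creep '[[[0,0.7,0],0,0],[[0,0,0],0,0]]' | sed -n '2p;4p'
```

```text
position: [0.5484, -0.0485, 0.0342]
ft_force: [-0.1, -0.5, 4.9]
```

```bash
python3 -m creep '[[[0,0.7,0],0,0],[[0,0,0],0,0]]' | sed -n '2p;4p'
```

```text
position: [0.5485, -0.0485, 0.034]
ft_force: [-1.1, 0.1, 8.0]
```

```bash
python3 -m creep '[[[0,0.7,0],0,0],[[0,0,0],0,0]]' | sed -n '2p;4p'
```

```text
position: [0.5486, -0.0485, 0.0337]
ft_force: [-1.0, 1.4, 11.4]
```

The force rises from 2 N to 11 N at z≈34 mm, where geometry predicts about 33.5 mm for full tilt. That's the stop, so I'll withdraw straight up.

```bash
python3 -m creep '[[[0,-3,0],0,0],[[0,-10,0],0,0],[[0,-25,0],0,0],[[0,-40,0],0,0],[[0,-40,0],0,0],[[0,-40,0],0,0],[[0,0,0],0,0]]'; python3 -m creep '[[[0,0,-30],0,0],[[0,0,-45],0,0],[[0,0,-30],0,0],[[0,0,0],0,0],[[0,0,0],0,0]]'
python3 - <<'E'
from rig import robot
from h import *
for n,(x,y,w,h) in (('scene',(100,130,200,150)),('side',(200,110,200,150))):
    c=robot.camera(n); im=cv2.cvtColor(c['pixels'],cv2.COLOR_RGB2BGR)[y:y+h,x:x+w]
    cv2.imwrite(f'pics/{n}_c.png',cv2.resize(im,None,fx=4,fy=4,interpolation=cv2.INTER_CUBIC))
    for b in blobs(c,(2,100,100),(34,255,255),5,(110,160,350,220)): print(n,b,plane(c,*b[0],.062).round(4))
c=robot.camera('wrist');cv2.imwrite('pics/wrist_c.png',cv2.cvtColor(c['pixels'],cv2.COLOR_RGB2BGR))
E
```

```text
time: 12.05
position: [0.5519, -0.0494, 0.1963]
tool_rot: [0.488, -0.506, 0.514, -0.492]
ft_force: [1.3, -0.2, 0.4]
grip_width: 0.0004
time: 12.55
position: [0.443, -0.0441, 0.1904]
tool_rot: [-0.489, 0.51, -0.51, 0.49]
ft_force: [-0.3, -1.5, 0.9]
grip_width: 0.0004
scene ([256.33, 181.05], 21, [253, 180, 8, 3]) [0.5496 0.023  0.062 ]
scene ([180.95, 187.43], 21, [178, 186, 7, 4]) [ 0.5443 -0.1198  0.062 ]
scene ([142.58, 190.71], 24, [139, 189, 8, 4]) [ 0.5417 -0.191   0.062 ]
scene ([328.47, 213.63], 108, [320, 210, 17, 8]) [0.6749 0.124  0.062 ]
side ([255.99, 160.35], 119, [238, 153, 37, 15]) [ 0.7204 -0.1133  0.062 ]
side ([342.01, 163.88], 170, [332, 157, 18, 20]) [ 0.5435 -0.2581  0.062 ]
side ([220.45, 163.64], 11, [217, 162, 8, 5]) [ 0.7728 -0.0329  0.062 ]
side ([261.38, 165.0], 21, [256, 162, 11, 7]) [ 0.6904 -0.1033  0.062 ]
side ([229.7, 168.61], 46, [224, 165, 13, 9]) [ 0.7338 -0.0305  0.062 ]
side ([326.38, 172.08], 13, [324, 171, 6, 3]) [ 0.5442 -0.1908  0.062 ]
side ([177.14, 178.4], 35, [169, 173, 17, 11]) [0.7858 0.097  0.062 ]
side ([184.0, 178.0], 5, [182, 177, 5
[... 286 characters left out ...]
 -0.1199  0.062 ]
side ([182.64, 184.27], 11, [180, 182, 6, 5]) [0.7519 0.1057 0.062 ]
side ([187.2, 188.0], 5, [186, 187, 4, 3]) [0.7293 0.1092 0.062 ]
side ([119.15, 192.62], 39, [116, 190, 7, 7]) [0.8232 0.2331 0.062 ]
side ([168.39, 195.07], 28, [166, 193, 6, 6]) [0.7332 0.1599 0.062 ]
side ([195.33, 195.5], 18, [192, 193, 9, 6]) [0.6877 0.1176 0.062 ]
side ([284.83, 198.92], 12, [283, 198, 5, 3]) [ 0.5306 -0.0159  0.062 ]
side ([265.9, 201.43], 21, [263, 200, 7, 4]) [0.5537 0.0224 0.062 ]
side ([140.69, 207.1], 29, [138, 205, 6, 6]) [0.7326 0.2331 0.062 ]
side ([122.23, 216.0], 13, [119, 213, 8, 7]) [0.7291 0.2799 0.062 ]
side ([117.2, 215.8], 5, [116, 214, 3, 4]) [0.7373 0.2869 0.062 ]
```

View pics/scene_c.png

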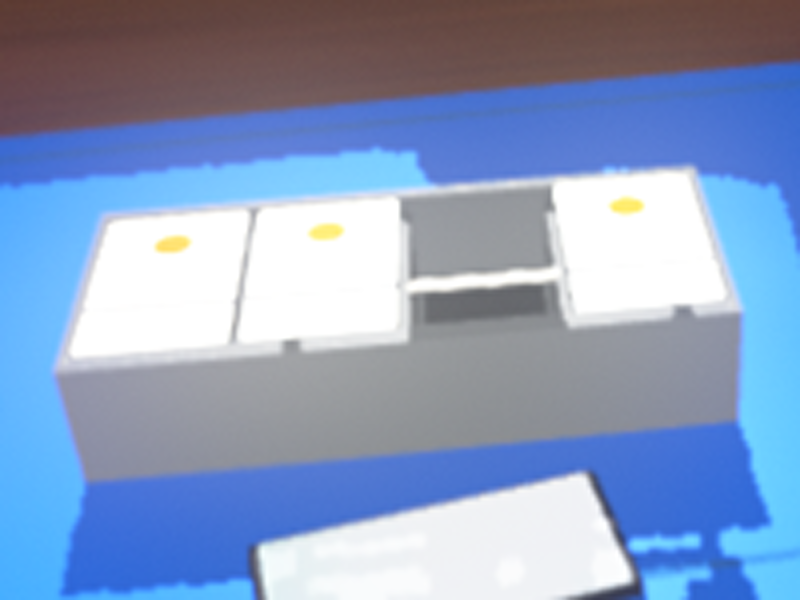

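View pics/side_c.png

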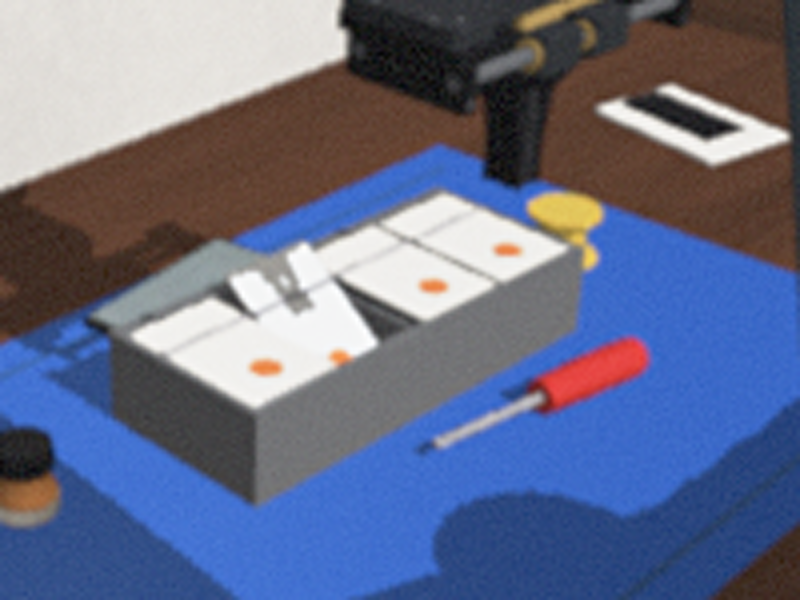

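View pics/wrist_c.png

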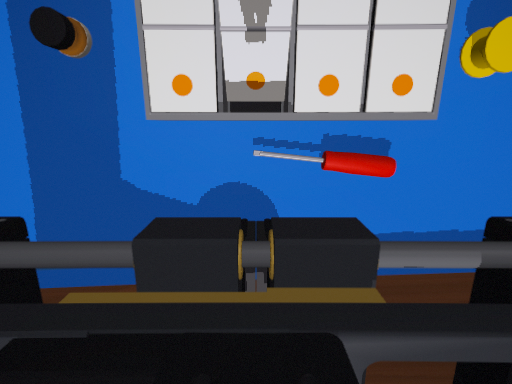

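Run:
```python
from rig import robot
from h import *
s=robot.camera('side');w=robot.camera('wrist')
bw=[b for b in blobs(w,(2,150,120),(20,255,255),30,(150,60,430,110))]
for b in bw: print(b[0],b[1],plane(w,*b[0],.062).round(4))
b=min(bw,key=lambda b:abs(b[0][0]-256)); sd=(284.83,198.92)
print('tri',tri(s,sd,w,b[0]))
ya=-0.0405; pin=np.array([.548,-.0487])+.05*np.array([np.cos(ya),np.sin(ya)])
for t in (.3,.5,.55,.6,.62,.65):
    r=-50e-3*np.cos(t)-.002*np.sin(t); P=[*(pin+r*np.array([np.cos(ya),np.sin(ya)])),.06-.05*np.sin(t)+.002*np.cos(t)]
    print(t,np.round(P,4),np.round(proj(s,P),1),np.round(proj(w,P),1))
o=robot.get_obs();print(o['time'],o['ft_force'],o['position'])
```

```text
[255.32, 80.12] 248 [ 0.5527 -0.0484  0.062 ]
[181.69, 84.4] 323 [0.5517 0.0233 0.062 ]
[328.52, 84.74] 322 [ 0.5455 -0.1193  0.062 ]
[402.44, 84.36] 330 [ 0.5426 -0.1907  0.062 ]
tri (array([ 0.55681008, -0.04797938,  0.0373312 ]), np.float64(0.0017696762700627807))
0.3 [ 0.5496 -0.0488  0.0471] [287.8 196.4] [255.8  85.5]
0.5 [ 0.5532 -0.0489  0.0378] [286.6 199.2] [255.8  83. ]
0.55 [ 0.5543 -0.049   0.0356] [286.2 199.8] [255.8  82.1]
0.6 [ 0.5556 -0.049   0.0334] [285.8 200.4] [255.8  81.1]
0.62 [ 0.5561 -0.049   0.0326] [285.6 200.6] [255.8  80.7]
0.65 [ 0.557  -0.0491  0.0313] [285.4 200.9] [255.8  80. ]
12.8 [-0.42219313  0.42339628 -0.16213905] [ 0.44451088 -0.04441105  0.1904599 ]
```

```bash
python3 -c "
from rig import robot
print(robot.hand_in())"
```

```text
the job is handed in; nothing more can be done
None
```

Flap 2 (second from the +y end) covers the empty pocket. I pushed it down to its stop, left it open and handed the job in.

- **Finding it:** I pressed flap 4, then 3, then 2 with the closed fingertip. Flaps 4 and 3 gave well under 1 mm and were rigid; I stopped at about 9 N and 7 N. Flap 2 swung at a steady 2 N or so. I never pressed flap 1, because I had already found the one that rocks.
- **Opening it:** I pushed flap 2 until the force rose to 11 N at about 34 mm above the desk. That is where the geometry puts the 0.62 rad stop. I then withdrew straight up.
- **Last checks:**
  - **Tilt:** the wrist camera puts the dot at row 80.1, against 80.7 expected at full tilt, so the flap stayed open. The two-camera estimate gave a dot height of 37 mm instead of the expected 33 mm. I put that down to the case rim partly hiding the dot in the side view.
  - **Other flaps:** the other three dots sit where they were, within about 1 mm, so those flaps are shut.
  - **Spool, jar, screwdriver and phone:** they look undisturbed in the pictures, but I re-measured only the spool, which is within 1 mm of where it was.
  - **Arm:** it ended about 100 mm clear of the flap with only sensor noise on the force reading, at 12.8 s.

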